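# Sort the welder's handful back to its places

### The job

Clear the mixed handful off the welding table: lay both loose copper contact tips in the steel tray that already holds copper tips, stand the brass gas diffuser on its base in the tray with the brass diffusers, lay the loose green gusset flat and squared up on top of the stack of green gussets in its tray, and put the chrome tape measure down inside the open grey steel tool box. Leave the freshly tacked steel tee bracket, which is still cooling, standing where it is.

Things in the scene. Friction and masses are not known exactly. Their poses are not given: they have to be found in the camera images.
- tip_a: one of two alike loose copper contact tips lying on the table: 45 mm long round bar, 12 mm in diameter over the middle 26 mm, 8 mm threaded tail at -x, tapered nose at +x. Origin on its axis at mid-length, 6 mm above what it lies on; x along its length, level; it may lie rolled, so y and z point anywhere round x. 28 to 46 g
- tip_b: one of two alike loose copper contact tips lying on the table: 45 mm long round bar, 12 mm in diameter over the middle 26 mm, 8 mm threaded tail at -x, tapered nose at +x. Origin on its axis at mid-length, 6 mm above what it lies on; x along its length, level; it may lie rolled, so y and z point anywhere round x. 28 to 46 g
- diffuser: loose brass gas diffuser standing upright on the table: a 22 mm diameter cylinder from its base to 24 mm up, then a 14 mm diameter threaded neck, 40 mm high in all. Origin at the centre of its underside, z up along its axis. 48 to 78 g
- gusset: loose green steel gusset plate lying flat, 10 mm thick: a symmetric trapezoid 45 mm wide along x, its long edge (80 mm) at x = -22.5 mm, its short edge (36 mm) at x = +22.5 mm, both parallel to y (take it across these two). Origin midway between these edges on the underside, z up. 160 to 260 g
- tape: chrome tape measure with yellow and black discs on both faces and a red lock button, standing on its flat base: 64 mm long (x, plus a small blade hook at +x), 32 mm thick with flat parallel faces (y), 60 mm high. Origin at the centre of its underside, z up. 210 to 340 g
- bracket: bystander, not to be moved: bare steel tee bracket tacked together, loose on the table; base plate 50 mm (x) by 70 mm (y) by 6 mm, with an upright plate 6 mm thick and 70 mm long (along y, at x = 4 mm) rising to 54 mm. Origin at the centre of its underside. 330 g
- tip_tray: Fixed open sheet-steel tray, 140 (x) by 130 (y) mm, rim 20 mm high, walls and floor 3 mm thick; origin under its centre on the table, z up. Four copper tips are fixed in it at x = +30 to +59 mm, lying along y, up to 15 mm high; the floor from x = -67 to +28 mm is free for the two loose tips
- diffuser_tray: Fixed open sheet-steel tray, 140 (x) by 130 (y) mm, rim 20 mm high, walls and floor 3 mm thick; origin under its centre on the table, z up. Three brass diffusers are fixed in it, standing in a row at x = +32 to +57 mm, up to 43 mm high; the floor from x = -67 to +30 mm is free for the loose one
- gusset_tray: Fixed shallow plywood tray, 130 by 130 mm, rim 12 mm high; origin under its centre on the table, z up. At its centre a fixed stack of two gussets like the loose one, long edge at x = -22.5 mm along y, the top of the stack at z = 23 mm: the loose gusset goes on top, the same way round or turned by half a turn
- tool_box: Fixed dented grey steel box, 130 (x) by 190 (y) mm, walls 55 mm high, 3 mm thick; origin under its centre on the table, z up, inner floor at z = 3 mm. Lid stands open on the +x rim, leaning back 15 deg, its top 183 mm above the table, 35 mm behind the rim. Small hand tools are fixed at the -y end (y below -38 mm, up to 13 mm high); the floor from y = -36 to +92 mm is free

How it is judged:
By the outcome, as a careful person would: the job done as asked, in the order asked, and still so for the second after the job is handed in, with the robot touching nothing.
It also fails if it takes over 125 s, if anything falls off the work surface, if the arm or the gripper's body presses on something with over 40 N, if the wrist force passes 120 N, or if a joint passes its speed limit or range.

### The arm

A 6-joint arm with a two-finger parallel gripper is mounted at the origin on the work surface. World frame = base frame: x ahead of the robot, y to its left, z up, the work surface at z = 0. Lengths are in m, angles in rad, forces in N, time in s.
With the tool pointing down it reaches from about 0.35 to 0.775 m from the base axis. Payload 7.3 kg.
Tool frame: the origin (TCP) lies at the centre of the arm's flange, where the gripper is bolted on; the fingertips stand 178 mm ahead of it and the grasp point (between the pads) lies 159 mm ahead of it (tip_extent is the distance from the TCP to the fingertips, in m); z points along the fingers, y is the line along which they close (so a half turn about z gives the same grasp; the last joint's range is limited). The gripper opens to 92 mm and grips with 3 to 60 N. Pads are 19 mm wide; open, the fingers measure 130 mm over their backs; the gripper's body (75 mm by 190 mm) begins 47 mm behind the grasp point.
Start: joints at [1.053, 0.342, 1.524, -0, 1.275, -0.146], TCP at [0.191, 0.489, 0.405] pointing down, gripper open.
Joint ranges: [-2.53, 2.53], [-0.77, 2.02], [0.04, 2.7], [-1, 4.14], [0.28, 2.66], [-3.11, 3.11]. Speed limits (rad/s): [2.57, 2.57, 3.14, 3.14, 3.14, 3.14].

### API

Orientations are given as [roll, pitch, yaw] about the fixed x, y, z axes, in that order (R = Rz(yaw) Ry(pitch) Rx(roll)).
In Python, from cell import * gives the robot as it stands.
- The arm moves only by the tool arm_command, never from a script. Its arguments are lists of equal length, an entry for each row: "xyz": the shift along the world's x, y, z in mm, a list of three; "spin": the turn about the world's z in degrees. In form: {"xyz": [[tx, ty, tz], ...], "spin": [spin, ...]}. A call has 1 to 20 rows; each row shifts and turns the commanded pose from where the row before left it; what a row does not reach is not made up. A row lasts 1/10 s, in which the tool goes at most 50 mm and 8.59 degrees, less where a joint would pass 70% of its speed; a pose out of reach is approached as far as the arm can. A call with a gripper value outside its range is refused whole. "jaw" is the opening, from -1 (shut) to 1 (fully open), set as the call begins (left out, the last holds). The fingers move at their own pace and stop on an object; "squeeze" is the grip in N (left out, the last holds). Time passes only in rows, so rows that do not move let the fingers close. It gives the time, the measured TCP pose, the force, the opening and the grip force at its end, in the units of the state.
- observe(): the state, without advancing time (a new reading comes with each control period).
- read_camera(name): name is "side" or "top" or "wrist"; returns a dict with "img" (400x640x3 uint8, red, green, blue), "depth" (400x640 float32, m along the optical axis (not along the pixel's ray), 0 where there is no reading), "fx", "fy", "cx", "cy" (pixels), "world_from_camera" (4x4, takes a point from camera to world coordinates). Camera axes: x right, y up, looking along -z (the intrinsics and any distortion apply to the point x, -y, -z); pixel columns grow to the right and rows downward; lengths in m; the calibration is good to about 2 mm. A picture is of the moment at which its call begins.
- hand_in(): hands the job in; it is judged then, once.
The state is a dict: "time": time; "qpos": joint angles; "qvel": joint speeds; "joint_efforts": joint torques, N m; "tool_pos": TCP position; "tool_rot": TCP orientation; "contact_force": force on the tool from outside, world axes, zero at the start; "torque": the same for the moment, N m; "opening": finger opening in m; "grip_force": force on a finger pad.
Only numpy, scipy, OpenCV 4.12 (cv2) and the standard library are available. Lean on these libraries where they do the work, as an engineer would, in place of code of your own. Each camera call takes 0.05 s, during which the arm holds its last target. There are 200 camera calls.

## Working session

There is one attempt and no reset: what is moved stays moved. The work goes in short steps, Python scripts to look and compute and a tool call to move; the robot and the scene stay as the last step left them, time stands still between calls to the robot, and variables do not carry over. Pictures are saved under pics/ and viewed, at most 14 in all, crops included, and the job is handed in when it is done.

Besides the shell and the picture viewer there is one more tool, called after ">>>" as name(argument=value, ...) on one line, values as JSON. arm_command: Moves the arm, as the interface text tells. Its arguments: {"type":"object","properties":{"xyz":{"type":"array","items":{"type":"array","items":{"type":"number"}}},"spin":{"type":"array","items":{"type":"number"}},"jaw":{"type":"number"},"squeeze":{"type":"number"}},"required":["xyz","spin"]}

```bash
mkdir -p pics; ls; cat > h.py <<'E'
from cell import *
import numpy as np, cv2
def shot(n,tag=None):
    c=read_camera(n); np.savez(f'pics/{tag or n}.npz',**c)
    cv2.imwrite(f'pics/{tag or n}.png',c['img'][:,:,::-1]); return c
def load(t): return dict(np.load(f'pics/{t}.npz'))
def ray(c,uv):
    uv=np.atleast_2d(uv).astype(float);T=c['world_from_camera']
    d=np.c_[(uv[:,0]-c['cx'])/c['fx'],-(uv[:,1]-c['cy'])/c['fy'],-np.ones(len(uv))]
    return T[:3,3],d@T[:3,:3].T
def onplane(c,uv,z):
    o,d=ray(c,uv); return o+d*((z-o[2])/d[:,2])[:,None]
def cloud(c):
    v,u=np.mgrid[:400,:640]; o,d=ray(c,np.c_[u.ravel(),v.ravel()])
    return (o+d*c['depth'].reshape(-1,1)).reshape(400,640,3)
def proj(c,P):
    T=c['world_from_camera'];p=(np.atleast_2d(P)-T[:3,3])@T[:3,:3]
    return np.c_[c['cx']+c['fx']*p[:,0]/-p[:,2],c['cy']-c['fy']*p[:,1]/-p[:,2]]
E
python3 - <<'E'
from h import *
for n in('top','side','wrist'):
    c=shot(n);print(n,c['fx'],c['fy'],c['cx'],c['cy'],np.round(c['world_from_camera'],3).tolist(),[k for k in c],(c['depth']>0).mean())
print(observe())
E
```

```text
pics
top 413.825236898648 413.825236898648 321.47778233000554 205.07786770236078 [[-0.027, 0.989, -0.147, 0.392], [-1.0, -0.026, 0.008, 0.003], [0.004, 0.147, 0.989, 0.902], [0.0, 0.0, 0.0, 1.0]] ['img', 'depth', 'fx', 'fy', 'cx', 'cy', 'world_from_camera'] 0.99617578125
side 387.6589342601529 387.6589342601529 318.96478210589345 199.8273384304209 [[-0.949, 0.218, -0.227, 0.341], [-0.315, -0.692, 0.65, 0.516], [-0.016, 0.688, 0.726, 0.654], [0.0, 0.0, 0.0, 1.0]] ['img', 'depth', 'fx', 'fy', 'cx', 'cy', 'world_from_camera'] 0.99603125
wrist 283.7618806297937 283.7618806297937 323.0534502314037 195.76010231838941 [[0.363, -0.9, -0.24, 0.127], [0.932, 0.351, 0.095, 0.513], [-0.001, -0.258, 0.966, 0.383], [0.0, 0.0, 0.0, 1.0]] ['img', 'depth', 'fx', 'fy', 'cx', 'cy', 'world_from_camera'] 0.9728203125
{'time': 0.15, 'qpos': array([ 1.05298110e+00,  3.42534248e-01,  1.52476280e+00,  1.08392582e-05,
        1.27538776e+00, -1.46001186e-01]), 'qvel': array([-0.00024326, -0.00239535, -0.00394636, -0.00103172,  0.00187344,
       -0.00016344]), 'joint_efforts': array([ 1.19327862e-03, -4.31473196e+01, -2.44354016e+01,  7.18320441e-02,
        5.37805923e-02, -8.38182336e-05]), 'tool_pos': array([0.19066761, 0.48905329, 0.40423141]), 'tool_rot': array([-3.14051363e+00, -1.69145280e-04,  2.76977536e+00]), 'contact_force': array([ 0.42711654, -0.46817994, -0.60564813]), 'torque': array([ 0.00067911,  0.0030678 , -0.06253105]), 'grip_force': 0.0, 'opening': 0.09215954422736429}
```

View pics/top.png

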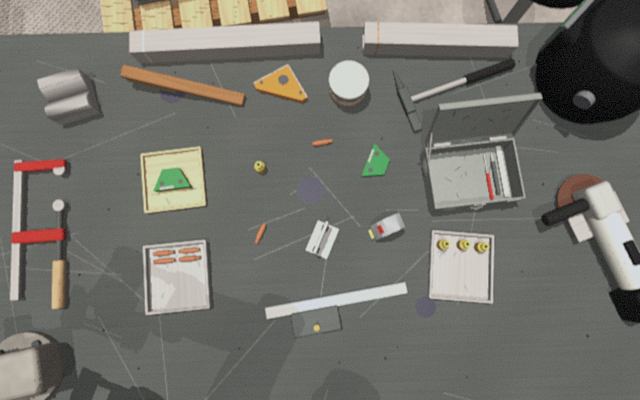

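View pics/side.png

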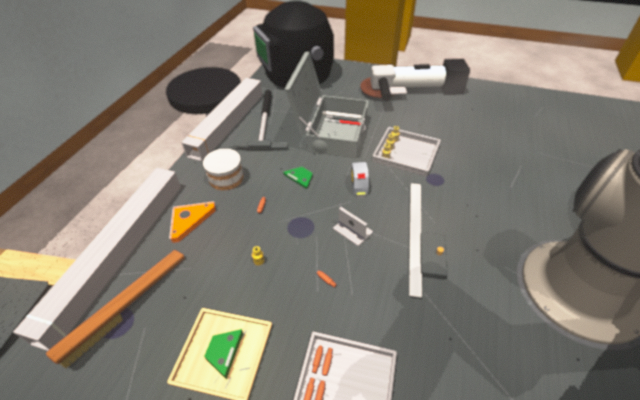

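The top view (up = +x, left = +y) shows the tips at (322,142) and (260,233), the diffuser at (260,167), the loose gusset at (376,161) and the tape at (386,227). The bracket is at (322,240). The gusset tray is at (173,180), the tip tray at (177,277), the tool box at (475,172) and the diffuser tray at (461,267). The side view shows the same things: tips at (262,205) and (326,278), diffuser at (257,255), gusset at (299,176), tape at (360,178).

```bash
cat >> h.py <<'E'
def blobs(c,m,amin=12):
    n,l,s,ce=cv2.connectedComponentsWithStats(m.astype(np.uint8),connectivity=8)
    return [(ce[i],s[i,4],l==i) for i in range(1,n) if s[i,4]>=amin]
def masks(c):
    h=cv2.cvtColor(cv2.GaussianBlur(c['img'],(3,3),0),cv2.COLOR_RGB2HSV).astype(int);H,S,V=h[...,0],h[...,1],h[...,2]
    return dict(copper=(H>=4)&(H<=13)&(S>110)&(V>90),brass=(H>=20)&(H<=32)&(S>120)&(V>70),green=(H>=45)&(H<=80)&(S>120)&(V>60))
E
python3 - <<'E'
from h import *
for n in('top','side'):
    c=load(n);P=cloud(c)
    for k,m in masks(c).items():
        for ce,a,mm in blobs(c,m):
            p=P[mm]; 
            if not(0.1<np.median(p[:,0])<.85 and abs(np.median(p[:,1]))<.6): continue
            r=cv2.minAreaRect(np.argwhere(mm)[:,::-1].astype(np.float32))
            print(n,k,np.round(ce),a,'med',np.round(np.median(p,0)*1000),'zmax %.0f'%(np.percentile(p[:,2],95)*1000),np.round(r[1]),round(r[2]))
c=load('top');P=cloud(c)
print('table z', np.median(P[200:220,330:360,2])*1000, np.median(cloud(load('side'))[190:200,400:410,2])*1000)
# trays & big: footprints by height in top cloud
for nm,(u0,v0,u1,v1),zz in [('gtray',(130,135,215,222),(.006,.016)),('ttray',(135,230,220,322),(.014,.025)),('dtray',(420,222,502,312),(.014,.025)),('box',(415,120,530,215),(.045,.062)),('tape',(360,205,412,248),(.05,.07)),('brkt',(295,212,345,265),(.004,.07)),('bup',(295,212,345,265),(.045,.07)),('guss',(355,140,395,185),(.006,.015))]:
    q=P[v0:v1,u0:u1].reshape(-1,3);q=q[(q[:,2]>zz[0])&(q[:,2]<zz[1])]
    r=cv2.minAreaRect((q[:,:2]*1000).astype(np.float32)); print(nm,len(q),np.round(r[0]),np.round(r[1]),round(r[2],1),'z',np.round(np.percentile(q[:,2]*1000,[10,50,90])))
E
```

```text
top copper [123.  74.] 17 med [816. 423.  51.] zmax 52 [8. 4.] 45
top copper [143.  81.] 19 med [805. 380.  44.] zmax 48 [9. 2.] 14
top copper [181.  90.] 14 med [786. 298.  33.] zmax 339 [9. 1.] 8
top copper [268.  93.] 19 med [786. 113.   6.] zmax 11 [16.  1.] 14
top copper [195.  93.] 12 med [780. 271.  28.] zmax 31 [6. 2.] 18
top copper [219.  99.] 59 med [769. 222.  20.] zmax 25 [33.  4.] 14
top copper [283.  97.] 12 med [775.  78.   7.] zmax 11 [10.  1.] 16
top copper [241. 102.] 14 med [762. 169.  13.] zmax 14 [2. 7.] 37
top copper [300. 100.] 14 med [766.  37.   9.] zmax 324 [ 2. 12.] 85
top copper [322. 142.] 80 med [666.  -9.  10.] zmax 14 [ 5. 18.] 79
top copper [573. 187.] 523 med [ 551. -551.   16.] zmax 19 [19. 47.] 53
top copper [260. 233.] 87 med [467. 130.  11.] zmax 14 [ 5. 20.] 22
top copper [189. 250.] 45 med [434. 281.  15.] zmax 17 [ 3. 18.] 90
top copper [163. 253.] 51 med [429. 336.  14.] zmax 18 [18.  3.] 0
top copper [189. 258.] 53 med [417. 282.  15.] zmax 17 [ 3. 18.] 90
top copper [164. 261.] 54 med [413. 333.  15.] zmax 17 [ 3. 18.] 90
top brass [261. 16
[... 1289 characters left out ...]
 [ 4. 55.] 50
side brass [ 71. 357.] 17 med [813. 410.  25.] zmax 28 [4. 6.] 45
side green [302. 175.] 253 med [ 607. -128.   10.] zmax 12 [26. 16.] 33
side green [221. 349.] 764 med [586. 321.  23.] zmax 25 [27. 48.] 21
table z -0.11926278409757352 0.27511644580069383
gtray 792 [589. 322.] [134. 135.] 5.8 z [ 7. 12. 15.]
ttray 896 [378. 306.] [143. 135.] 4.2 z [15. 20. 23.]
dtray 765 [ 384. -296.] [135. 144.] 83.8 z [17. 20. 23.]
box 1106 [ 583. -326.] [148. 192.] 5.2 z [48. 54. 58.]
tape 386 [ 472. -143.] [32. 54.] 22.0 z [52. 58. 61.]
brkt 686 [446.   9.] [92. 92.] 59.0 z [ 5.  7. 53.]
bup 102 [451.   1.] [ 6. 69.] 66.0 z [52. 54. 56.]
guss 528 [ 614. -129.] [45. 80.] 66.4 z [ 8. 10. 12.]
```

Cloud sizes and heights match the text: table 0, tray rims 20, gusset top 10, bracket 54. Next I refine headings and centres.

```bash
cat >> h.py <<'E'
def axis(p):
    p=p[:,:2]*1000;m=p.mean(0);u,s,v=np.linalg.svd(p-m,full_matrices=False);d=v[0]
    t=(p-m)@d; return m+d*(t.max()+t.min())/2, np.degrees(np.arctan2(d[1],d[0]))%180, np.ptp(t)
def colour_axes(c,k,z,near,rad=0.06,amin=10):
    for ce,a,mm in blobs(c,masks(c)[k],amin):
        q=onplane(c,ce,z)[0]
        if np.hypot(*(q[:2]-near))<rad:
            p=onplane(c,np.argwhere(mm)[:,::-1],z);yield axis(p),a,np.median(cloud(c)[mm][:,2])*1000
E
python3 - <<'E'
from h import *
for n in('top','side'):
    c=load(n)
    for nr in((.666,-.009),(.466,.131)):
        for r in colour_axes(c,'copper',.007,nr): print(n,nr,r)
    P=cloud(c).reshape(-1,3)
    def rect(nm,x,y,zz,rad):
        q=P[(np.hypot(P[:,0]-x,P[:,1]-y)<rad)&(P[:,2]>zz[0])&(P[:,2]<zz[1])]
        if len(q)<10: print(n,nm,'none');return
        r=cv2.minAreaRect((q[:,:2]*1000).astype(np.float32));print(n,nm,len(q),np.round(r[0]),np.round(r[1]),round(r[2],1),np.round(np.median(q[:,2])*1000))
    rect('gtray',.589,.322,(.007,.016),.1);rect('stack',.589,.322,(.019,.03),.05);rect('ttray',.378,.306,(.012,.026),.1);rect('dtray',.384,-.296,(.012,.026),.1)
    rect('boxrim',.575,-.326,(.046,.06),.13);rect('tape',.472,-.143,(.035,.07),.06);rect('tapetop',.472,-.143,(.055,.07),.06);rect('brk',.45,.005,(.045,.07),.07);rect('guss',.613,-.13,(.007,.014),.06);rect('diff',.604,.125,(.034,.05),.03);rect('diffall',.604,.125,(.01,.05),.03)
E
```

```text
top (0.666, -0.009) ((array([666.98050806,  -9.06659469]), np.float64(99.83178931362917), np.float64(41.3318251892059)), np.int32(80), np.float64(10.496099997952534))
top (0.466, 0.131) ((array([466.97764833, 130.83543764]), np.float64(155.09639334909176), np.float64(42.329202499880246)), np.int32(87), np.float64(10.867108293214688))
top gtray 678 [589. 322.] [134. 135.] 5.8 13.0
top stack 564 [589. 321.] [46. 78.] 6.1 23.0
top ttray 1073 [378. 306.] [143. 135.] 4.2 20.0
top dtray 805 [ 384. -296.] [135. 144.] 83.8 20.0
top boxrim 1022 [ 583. -326.] [147. 192.] 5.2 54.0
top tape 462 [ 472. -143.] [33. 60.] 21.3 58.0
top tapetop 304 [ 472. -144.] [32. 48.] 22.8 59.0
top brk 102 [451.   1.] [ 6. 69.] 66.0 54.0
top guss 513 [ 614. -129.] [45. 80.] 66.4 10.0
top diff 41 [610. 129.] [13. 13.] 81.2 41.0
top diffall 93 [609. 128.] [18. 22.] 64.1 28.0
side (0.666, -0.009) ((array([665.04057176,  -9.7341723 ]), np.float64(100.28666424658088), np.float64(47.04917303837844)), np.int32(83), np.float64(9.827869257556188))
side (0.466, 0.131) ((array([464.79086898, 130.75968016]), np.float64(154.04551394379698), np.float64(45.378348173574366)), np.int32(127), np.float64(10.046776815077374))
side gtray 1202 [589. 320.] [134. 134.] 5.7 13.0
side stack 989 [589. 320.] [46. 78.] 6.1 23.0
side ttray 1298 [379. 295.] [144. 111.] 4.8 19.0
side dtray 600 [ 384. -297.] [137. 143.] 83.8 20.0
side boxrim 612 [ 583. -327.] [147. 195.] 5.3 54.0
side tape 333 [ 472. -143.] [33. 60.] 24.0 56.0
side tapetop 168 [ 472. -142.] [32. 45.] 24.0 59.0
side brk 151 [451.   1.] [ 9. 69.] 67.3 53.0
side guss 320 [ 615. -130.] [47. 77.] 68.5 10.0
side diff 49 [610. 130.] [13. 15.] 59.5 39.0
side diffall 147 [609. 131.] [21. 19.] 43.8 26.0
```

>>> arm_command(xyz=[[40,-40,-20],[40,-40,-20],[40,-40,-20],[40,-40,-15],[40,-40,0],[35,-40,0],[30,-40,0],[0,-20,0]], spin=[0,0,0,0,0,0,0,0], jaw=-0.3, squeeze=15)

```text
time: 0.95
tool_pos: [0.426, 0.2191, 0.3417]
tool_rot: [3.141, 0.002, 2.766]
contact_force: [-0.5, 0.5, -0.9]
opening: 0.0341
grip_force: 0.0
```

>>> arm_command(xyz=[[20,-40,-20],[20,-40,-20],[0,-8,-20],[0,0,0]], spin=[-4,0,0,0])

```text
time: 1.35
tool_pos: [0.4627, 0.1323, 0.2796]
tool_rot: [-3.139, -0.005, 2.697]
contact_force: [-1.3, -1.0, 0.6]
opening: 0.0324
grip_force: 0.0
```

```bash
python3 - <<'E'
from h import *
c=shot('wrist','w1');print(observe()['tool_pos'],observe()['tool_rot'])
for r in colour_axes(c,'copper',.007,(.466,.131)): print(r)
E
```

```text
[0.46286154 0.1334441  0.28101144] [-3.14000143e+00 -3.00949504e-03  2.69811622e+00]
((array([468.32913671, 129.38802644]), np.float64(155.01641970176578), np.float64(45.33749933178358)), np.int32(485), np.float64(9.698370261223694))
```

View pics/w1.png

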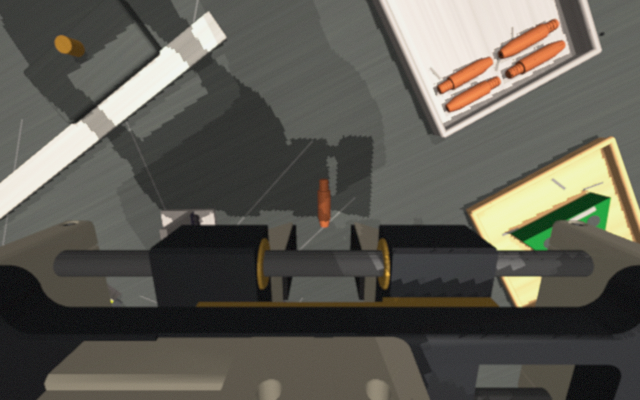

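The wrist view shows the tip at about (323,203), lying between the pads and in line with them. The gusset and tip trays are at right. I'll descend on it.

>>> arm_command(xyz=[[4,-3,-20],[0,0,-20],[0,0,-20],[0,0,0],[0,0,0]], spin=[0,0,0,0,0])

```text
time: 1.9
tool_pos: [0.4673, 0.1319, 0.2229]
tool_rot: [3.141, 0.001, 2.701]
contact_force: [0.7, 0.1, 0.2]
opening: 0.0322
grip_force: 0.0
```

>>> arm_command(xyz=[[0,-2,-15],[0,0,-15],[0,0,-11],[0,0,0],[0,0,0]], spin=[0,0,0,0,0])

```text
time: 2.4
tool_pos: [0.4674, 0.1292, 0.1816]
tool_rot: [3.141, 0.001, 2.7]
contact_force: [0.5, -0.4, 0.9]
opening: 0.032
grip_force: 0.0
```

>>> arm_command(xyz=[[0,0,0],[0,0,0],[0,0,0],[0,0,0],[0,0,0],[0,0,0]], spin=[0,0,0,0,0,0], jaw=-1)

```text
time: 3.0
tool_pos: [0.4673, 0.129, 0.1813]
tool_rot: [3.141, 0.001, 2.7]
contact_force: [-0.1, 1.0, 6.4]
opening: 0.0116
grip_force: 15.0
```

>>> arm_command(xyz=[[0,0,20],[0,0,30],[-10,20,10],[-14,25,0],[-14,27,0],[-14,27,0],[-14,27,0],[-14,27,0],[-14,27,0],[-12,20,0],[-5,5,0],[0,0,0],[0,0,0]], spin=[0,0,-6,-8,-8,-8,-8,-8,-8,-6,0,0,0])

```text
time: 4.3
tool_pos: [0.3564, 0.3334, 0.2408]
tool_rot: [-3.141, 0.001, 1.654]
contact_force: [0.6, -0.7, -1.4]
opening: 0.0118
grip_force: 15.0
```

```bash
python3 - <<'E'
from h import *
c=shot('wrist','w2');o=observe();print(o['tool_pos'],np.degrees(o['tool_rot']),o['qpos'],o['opening'])
for r in colour_axes(c,'copper',.010,(.378,.306),.1): print(r)
E
```

```text
[0.35661383 0.33324723 0.24080518] [-1.79994140e+02  2.28201324e-02  9.47273702e+01] [ 5.94449570e-01  4.80313912e-01  1.83305200e+00 -4.03186644e-04
  8.28511059e-01  5.12214002e-01] 0.011539594004149457
((array([412.80116269, 342.08903284]), np.float64(94.75784539019396), np.float64(29.886945711963484)), np.int32(453), np.float64(12.817196277201376))
((array([429.85767979, 342.69691135]), np.float64(95.18147554843131), np.float64(29.99740997500033)), np.int32(514), np.float64(12.981965347877807))
((array([358.72204199, 320.81822005]), np.float64(94.82509163188301), np.float64(41.13258794518849)), np.int32(827), np.float64(68.89331084655633))
```

View pics/w2.png

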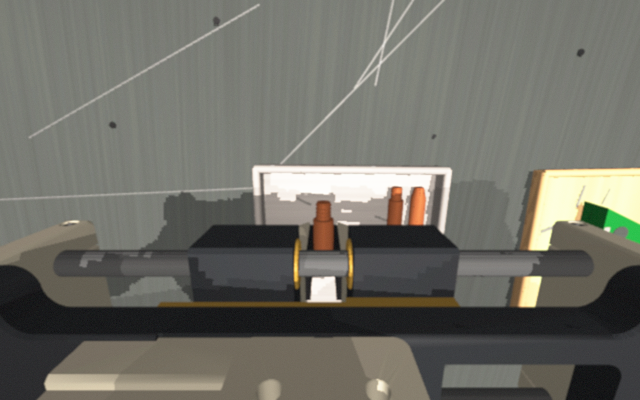

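The tip is held level at (323,222), parallel to the fixed tips at (396,205) and (417,205). Lowering it.

>>> arm_command(xyz=[[0,1,-20],[0,0,-18],[0,0,-10],[0,0,-5],[0,0,-3],[0,0,0],[0,0,0]], spin=[0,0,0,0,0,0,0])

```text
time: 5.05
tool_pos: [0.3564, 0.3351, 0.1854]
tool_rot: [3.141, -0.0, 1.653]
contact_force: [0.3, -0.1, -0.5]
opening: 0.0115
grip_force: 15.0
```

>>> arm_command(xyz=[[0,0,0],[0,0,0],[0,0,0],[0,0,10],[0,0,25],[0,0,30],[0,0,20]], spin=[0,0,0,0,0,0,0], jaw=-0.5)

```text
time: 5.75
tool_pos: [0.3563, 0.3351, 0.2724]
tool_rot: [3.139, -0.001, 1.653]
contact_force: [0.2, -0.0, 0.2]
opening: 0.0231
grip_force: 0.0
```

>>> arm_command(xyz=[[20,-20,5],[24,-27,0],[24,-27,0],[24,-27,0],[24,-27,0],[24,-27,0],[24,-27,0],[24,-27,0],[24,-27,0],[24,-27,0],[24,-27,0],[24,-27,0],[24,-25,0],[16,-15,0],[6,-13,0],[0,0,0],[0,0,0]], spin=[0,2,3,0,0,0,0,0,0,0,0,0,0,0,0,0,0], jaw=-0.3)

```text
time: 7.45
tool_pos: [0.6855, -0.0345, 0.275]
tool_rot: [-3.141, -0.001, 1.74]
contact_force: [-0.1, -0.4, 0.3]
opening: 0.0325
grip_force: 0.0
```

```bash
python3 - <<'E'
from h import *
c=shot('wrist','w3');o=observe();print(o['tool_pos'],np.degrees(o['tool_rot']))
for r in colour_axes(c,'copper',.007,(.666,-.009)): print(r)
c=shot('top','t3')
for r in colour_axes(c,'copper',.010,(.37,.32),.1): print(r)
E
```

```text
[ 0.68547948 -0.03408513  0.27511276] [-1.79962130e+02 -3.49015518e-02  9.97342647e+01]
((array([667.95914433, -10.68270685]), np.float64(99.47761554929573), np.float64(45.28497794783762)), np.int32(525), np.float64(9.177241136290066))
```

>>> arm_command(xyz=[[-9,12,0],[-9,12,-10],[-1,0,-25],[0,0,-25],[0,0,-20],[0,0,-14],[0,0,0],[0,0,0]], spin=[0,0,0,0,0,0,0,0])

```text
time: 8.35
tool_pos: [0.6672, -0.0105, 0.1813]
tool_rot: [3.141, 0.0, 1.741]
contact_force: [0.6, 0.1, 0.6]
opening: 0.0319
grip_force: 0.0
```

>>> arm_command(xyz=[[0,0,0],[0,0,0],[0,0,0],[0,0,0],[0,0,0],[0,0,0]], spin=[0,0,0,0,0,0], jaw=-1)

```text
time: 8.95
tool_pos: [0.6673, -0.011, 0.1814]
tool_rot: [3.141, 0.0, 1.74]
contact_force: [-0.0, 1.1, 3.2]
opening: 0.0114
grip_force: 15.0
```

>>> arm_command(xyz=[[0,0,25],[0,0,35],[-15,14,25],[-25,23,5],[-25,23,0],[-25,23,0],[-25,23,0],[-25,23,0],[-25,23,0],[-25,23,0],[-25,23,0],[-25,23,0],[-25,23,0],[-22,21,0],[-15,17,0],[-5,7,0],[0,0,0],[0,0,0]], spin=[0,0,0,-2,-3,0,0,0,0,0,0,0,0,0,0,0,0,0])

```text
time: 10.75
tool_pos: [0.3608, 0.2777, 0.2709]
tool_rot: [3.141, 0.0, 1.653]
contact_force: [0.3, -0.3, -1.1]
opening: 0.0117
grip_force: 15.0
```

```bash
python3 - <<'E'
from h import *
c=shot('side','s4');o=observe();print(o['tool_pos'],np.degrees(o['tool_rot']),o['opening'])
for r in colour_axes(c,'copper',.010,(.37,.32),.1): print(r)
c=shot('top','t4')
for r in colour_axes(c,'copper',.010,(.37,.32),.1): print(r)
E
```

```text
[0.36092275 0.27747975 0.27090236] [1.79971314e+02 7.93161767e-03 9.46601783e+01] 0.01163105713086577
((array([363.60518534, 223.32258744]), np.float64(175.8630719439229), np.float64(7.94398618748519)), np.int32(18), np.float64(99.62755220505265))
((array([432.03684846, 282.78482083]), np.float64(94.45060668108232), np.float64(42.456815380555575)), np.int32(136), np.float64(13.7085387443443))
((array([361.06123716, 253.80390318]), np.float64(93.72897774875794), np.float64(27.78577019841571)), np.int32(106), np.float64(100.26358789656781))
((array([414.91462548, 282.15610138]), np.float64(94.38884890226812), np.float64(42.57388283158861)), np.int32(130), np.float64(13.83314284710374))
((array([428.40233984, 331.25403208]), np.float64(94.21650107589348), np.float64(32.9859470866612)), np.int32(123), np.float64(13.621376403564089))
((array([411.47414901, 327.92653931]), np.float64(93.11547366116925), np.float64(28.38171507908359)), np.int32(112), np.float64(13.95530042516091))
((array([356.68153984, 320.58989366]), np.float64(55.63325968714829), np.float64(9.883352978860504)), np.int32(31), np.float64(13.990112099631524))
((array([433.87422794, 283.47384918]), np.float64(93.00653980837943), np.float64(40.67164075131333)), np.int32(48), np.float64(13.962017447614993))
((array([430.37210779, 347.46193213]), np.float64(97.17641409769936), np.float64(19.61470119234751)), np.int32(37), np.float64(14.521438129189379))
((array([416.85811229, 283.13194072]), np.float64(93.44424915765094), np.float64(40.56336639807149)), np.int32(52), np.float64(14.043425593293469))
((array([412.22094922, 344.80659193]), np.float64(91.69641391554977), np.float64(19.14697542220379)), np.int32(27), np.float64(14.364002374793404))
((array([359.39810103, 293.82075225]), np.float64(97.82852934713074), np.float64(13.220632511628104)), np.int32(18), np.float64(100.24128726030528))
```

>>> arm_command(xyz=[[0,-2,-25],[0,-2,-25],[0,0,-18],[0,0,-10],[0,0,-5],[0,0,-3],[0,0,0],[0,0,0]], spin=[0,0,0,0,0,0,0,0])

```text
time: 11.65
tool_pos: [0.3604, 0.2741, 0.1855]
tool_rot: [3.14, -0.0, 1.653]
contact_force: [-0.6, 0.4, -1.2]
opening: 0.0115
grip_force: 15.0
```

>>> arm_command(xyz=[[0,0,0],[0,0,0],[0,0,0],[0,0,10],[0,0,25],[0,0,30],[0,0,20]], spin=[0,0,0,0,0,0,0], jaw=-0.5)

```text
time: 12.35
tool_pos: [0.3603, 0.2741, 0.2723]
tool_rot: [3.14, -0.001, 1.653]
contact_force: [0.3, 0.6, 0.8]
opening: 0.0226
grip_force: 0.0
```

>>> arm_command(xyz=[[18,-10,5],[25,-14,0],[25,-14,0],[25,-15,0],[25,-15,0],[25,-15,0],[25,-15,0],[25,-15,0],[25,-14,0],[18,-10,0],[10,-5,0],[0,0,0],[0,0,0]], spin=[0,0,0,0,0,0,0,0,0,0,0,0,0], jaw=0.1)

```text
time: 13.65
tool_pos: [0.6055, 0.1324, 0.275]
tool_rot: [-3.141, -0.0, 1.653]
contact_force: [0.5, 0.1, 0.1]
opening: 0.0507
grip_force: 0.0
```

```bash
python3 - <<'E'
from h import *
c=shot('wrist','w5');o=observe();print(o['tool_pos'],np.degrees(o['tool_rot']))
P=cloud(c).reshape(-1,3)
for a,b in((.003,.023),(.026,.045),(.036,.045)):
    q=P[(np.hypot(P[:,0]-.61,P[:,1]-.13)<.03)&(P[:,2]>a)&(P[:,2]<b)]
    print(len(q),q.min(0)*1000,q.max(0)*1000) if len(q) else print(0)
c=shot('top','t5')
for r in colour_axes(c,'copper',.010,(.37,.32),.1): print(r)
E
```

```text
[0.60530958 0.13257882 0.27501967] [-1.79947499e+02 -1.12629889e-02  9.47310047e+01]
148 [601.50325745 120.62281171   3.0865459 ] [623.01041999 139.24969881  22.96522142]
322 [603.63999858 121.71057796  26.00146988] [621.10230532 136.23698057  40.55728514]
249 [605.27016952 121.71057796  36.00044087] [619.0966519  135.6608783   40.55728514]
```

View pics/w5.png

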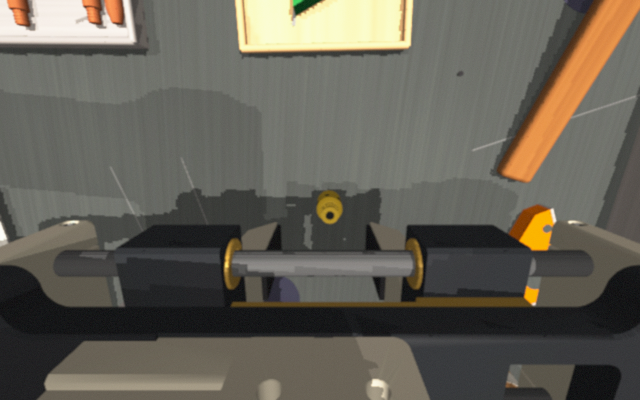

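The diffuser stands at (329,207), between the open pads. The tray with the placed tips shows at upper left. Descending.

>>> arm_command(xyz=[[3,-2,-10],[3,-2,-25],[0,0,-25],[0,0,-18],[0,0,-12],[0,0,0],[0,0,0]], spin=[0,0,0,0,0,0,0])

```text
time: 14.45
tool_pos: [0.6123, 0.1281, 0.1852]
tool_rot: [3.141, -0.0, 1.653]
contact_force: [0.7, 0.4, 1.1]
opening: 0.0501
grip_force: 0.0
```

>>> arm_command(xyz=[[0,0,0],[0,0,0],[0,0,0],[0,0,0],[0,0,0],[0,0,0]], spin=[0,0,0,0,0,0], jaw=-1)

```text
time: 15.05
tool_pos: [0.6122, 0.128, 0.1853]
tool_rot: [3.141, 0.0, 1.653]
contact_force: [-0.8, -0.6, 2.8]
opening: 0.0212
grip_force: 15.0
```

>>> arm_command(xyz=[[0,0,20],[0,0,40],[0,0,40],[-15,-25,5],[-20,-34,0],[-20,-34,0],[-20,-34,0],[-20,-34,0],[-20,-34,0],[-20,-34,0],[-20,-34,0],[-20,-34,0],[-20,-34,0],[-20,-34,0],[-18,-31,0],[-10,-20,0],[-5,-10,0],[0,0,0],[0,0,0]], spin=[0,0,0,0,-3,-4,-3,0,0,0,0,0,0,0,0,0,0,0,0])

```text
time: 16.95
tool_pos: [0.3644, -0.2974, 0.2898]
tool_rot: [-3.141, -0.001, 1.478]
contact_force: [0.4, 0.5, -1.2]
opening: 0.0215
grip_force: 15.0
```

```bash
python3 - <<'E'
from h import *
o=observe();print(o['tool_pos'],np.degrees(o['tool_rot']),o['opening'])
c=shot('top','t6')
for r in colour_axes(c,'copper',.010,(.37,.32),.1): print(r)
c=shot('side','s6')
for r in colour_axes(c,'copper',.010,(.37,.32),.1): print(r)
c=shot('wrist','w6')
E
```

```text
[ 0.36439174 -0.29737718  0.28978133] [-1.79992739e+02 -3.91773994e-02  8.46983543e+01] 0.021462318892108194
((array([434.08593694, 282.41751188]), np.float64(92.94251281430023), np.float64(38.538075947233075)), np.int32(43), np.float64(14.910455292906022))
((array([429.93791924, 337.85231462]), np.float64(93.75677181079332), np.float64(38.38179629267721)), np.int32(49), np.float64(14.295411157347559))
((array([416.76875721, 282.05642038]), np.float64(94.29112294386177), np.float64(38.447589512824436)), np.int32(50), np.float64(14.263403027323152))
((array([413.06856219, 335.23016141]), np.float64(94.89953355210987), np.float64(38.480002151752956)), np.int32(52), np.float64(14.848581768548142))
((array([361.11768866, 276.7325794 ]), np.float64(95.40820920327052), np.float64(38.24928583859687)), np.int32(52), np.float64(14.275907085562256))
((array([356.88262479, 336.80706111]), np.float64(94.9932322370032), np.float64(40.210724624481)), np.int32(55), np.float64(14.180573183795397))
((array([431.9252234 , 282.78560677]), np.float64(93.82376492005862), np.float64(42.467595932530685)), np.int32(132), np.float64(13.669679280624514))
((array([414.75399816, 281.9471716 ]), np.float64(93.86753835337643), np.float64(42.211074254141536)), np.int32(138), np.float64(13.693141486006088))
((array([359.20296572, 275.76490161]), np.float64(94.79195278508507), np.float64(43.69604323150965)), np.int32(144), np.float64(13.923448239795466))
((array([428.3631985 , 331.25900113]), np.float64(94.00970719241913), np.float64(33.00023109555806)), np.int32(124), np.float64(14.063422953229153))
((array([411.47414901, 327.92653931]), np.float64(93.11547366116925), np.float64(28.38171507908359)), np.int32(112), np.float64(13.685554122619237))
((array([356.68153984, 320.58989366]), np.float64(55.63325968714829), np.float64(9.883352978860504)), np.int32(31), np.float64(13.648678083664546))
```

View pics/w6.png

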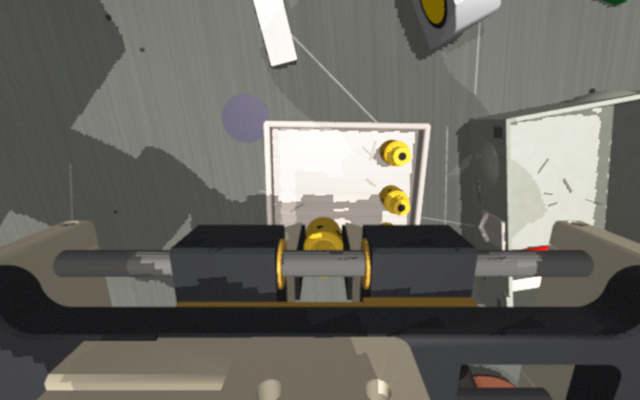

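Both tips lie in their tray at z about 14 (floor 3 plus radius). The diffuser is held upright at (323,235), over the free side of its tray; the fixed ones are at (397,152) and (396,200). Lowering it.

>>> arm_command(xyz=[[0,0,-30],[0,0,-30],[0,0,-20],[0,0,-12],[0,0,-5],[0,0,-3],[0,0,-1],[0,0,0],[0,0,0]], spin=[0,0,0,0,0,0,0,0,0])

```text
time: 18.0
tool_pos: [0.3643, -0.2981, 0.1895]
tool_rot: [3.141, 0.001, 1.478]
contact_force: [-0.6, 0.5, -0.7]
opening: 0.0213
grip_force: 15.0
```

>>> arm_command(xyz=[[0,0,0],[0,0,0],[0,0,0],[0,0,10],[0,0,25],[0,0,35],[0,0,30]], spin=[0,0,0,0,0,0,0], jaw=-0.26)

```text
time: 18.7
tool_pos: [0.3641, -0.2979, 0.291]
tool_rot: [3.141, 0.0, 1.478]
contact_force: [-0.6, 0.1, -0.2]
opening: 0.0339
grip_force: 0.0
```

>>> arm_command(xyz=[[15,10,0],[22,15,0],[25,17,0],[25,17,0],[25,17,0],[25,17,0],[25,17,0],[25,17,0],[25,17,0],[22,15,0],[10,9,0],[0,0,0],[0,0,0]], spin=[4,7,8,8,8,8,8,8,8,5,0,0,0], jaw=0.5, squeeze=30)

```text
time: 20.0
tool_pos: [0.6075, -0.1303, 0.2889]
tool_rot: [-3.141, -0.001, 2.733]
contact_force: [0.0, -0.5, 0.4]
opening: 0.069
grip_force: 0.0
```

```bash
cat >>h.py <<'E'
def prect(c,x,y,zz,rad,nm=''):
    P=cloud(c).reshape(-1,3);q=P[(np.hypot(P[:,0]-x,P[:,1]-y)<rad)&(P[:,2]>zz[0])&(P[:,2]<zz[1])]
    r=cv2.minAreaRect((q[:,:2]*1000).astype(np.float32));print(nm,len(q),np.round(r[0],1),np.round(r[1],1),round(r[2],1),np.round(np.median(q[:,2])*1000,1))
def gussfit(c,near,z,rad=.07):
    for ce,a,mm in blobs(c,masks(c)['green'],60):
        q=onplane(c,ce,z)[0]
        if np.hypot(*(q[:2]-near))>rad: continue
        mm=cv2.morphologyEx(mm.astype(np.uint8),cv2.MORPH_CLOSE,np.ones((15,15)))
        k=max(cv2.findContours(mm,cv2.RETR_EXTERNAL,cv2.CHAIN_APPROX_NONE)[0],key=cv2.contourArea)
        p=(onplane(c,k[:,0],z)[:,:2]*1000).astype(np.float32)
        r=cv2.minAreaRect(p);h=cv2.convexHull(p);ap=cv2.approxPolyDP(h,8,True)[:,0]
        print('green',a,np.round(r[0],1),np.round(r[1],1),round(r[2],1),np.round(ap).tolist())
E
python3 - <<'E'
from h import *
o=observe();print(o['tool_pos'],np.degrees(o['tool_rot']),o['qpos'])
c=shot('wrist','w7');prect(c,.614,-.13,(.006,.014),.06);gussfit(c,(.614,-.13),.010)
for n in('top','side'): c=load(n);gussfit(c,(.614,-.13),.010);gussfit(c,(.589,.32),.023)
c=shot('side','s7');prect(c,.364,-.298,(.012,.05),.018);prect(c,.364,-.298,(.037,.05),.018)
c=shot('top','t7');prect(c,.364,-.298,(.012,.05),.018);prect(c,.364,-.298,(.037,.05),.018)
E
```

```text
[ 0.60747863 -0.1303187   0.28893673] [-1.79976755e+02 -5.14945460e-02  1.56605505e+02] [-3.34524280e-01  6.20501112e-01  1.39637108e+00 -3.74880339e-04
  1.12564670e+00 -1.49684825e+00]
 2803 [ 616.1 -130.8] [45.  79.2] 66.6 9.2
green 2408 [ 614.9 -131.1] [44.8 77.8] 66.0 [[587.0, -97.0], [590.0, -143.0], [621.0, -158.0], [659.0, -126.0]]
green 288 [ 607.  -127.6] [38.4 61.7] 48.0 [[640.0, -137.0], [591.0, -100.0], [594.0, -142.0], [623.0, -152.0]]
green 253 [ 611.7 -127.1] [46.9 73.6] 65.9 [[651.0, -129.0], [649.0, -118.0], [586.0, -94.0], [597.0, -146.0], [623.0, -153.0]]
green 764 [585.5 322. ] [46.1 75.5] 5.5 [[571.0, 283.0], [609.0, 306.0], [602.0, 343.0], [561.0, 358.0]]
 100 [ 364.2 -294.3] [21.9 18.9] 67.5 28.8
 29 [ 363.7 -296.5] [13.3 15.3] 12.7 42.5
 104 [ 364.7 -293.8] [16.9 20.9] 80.0 29.9
 41 [ 364.4 -295.4] [12.2 13. ] 43.0 42.5
```

View pics/w7.png

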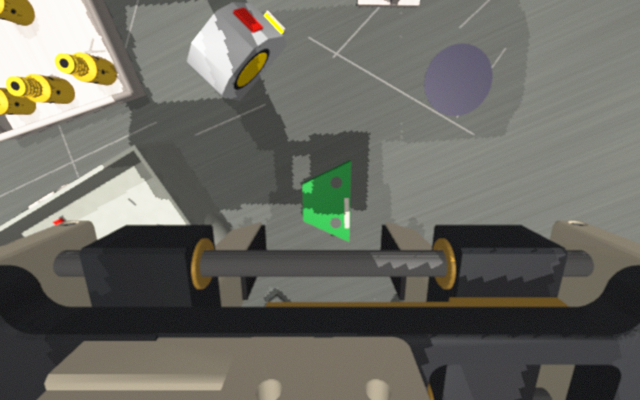

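The diffuser stands in its tray, top at 42.5 mm. The gusset is at (327,200), squared to the pads, with the tape at (238,48) well clear. Descending.

>>> arm_command(xyz=[[4,0,-15],[4,0,-30],[0,0,-30],[0,0,-20],[0,0,-10],[0,0,-3],[0,0,0],[0,0,0]], spin=[0,0,0,0,0,0,0,0])

```text
time: 20.95
tool_pos: [0.6166, -0.1302, 0.182]
tool_rot: [3.141, 0.002, 2.735]
contact_force: [0.7, 0.5, 0.8]
opening: 0.0687
grip_force: 0.0
```

>>> arm_command(xyz=[[0,0,0],[0,0,0],[0,0,0],[0,0,0],[0,0,0],[0,0,0]], spin=[0,0,0,0,0,0], jaw=-1)

```text
time: 21.55
tool_pos: [0.6162, -0.1301, 0.1813]
tool_rot: [3.142, 0.001, 2.735]
contact_force: [-1.3, 0.1, 3.8]
opening: 0.0443
grip_force: 30.0
```

>>> arm_command(xyz=[[0,0,20],[0,0,40],[0,15,35],[-1,25,0],[-2,34,0],[-2,34,0],[-2,34,0],[-2,34,0],[-2,34,0],[-2,34,0],[-2,34,0],[-2,34,0],[-2,34,0],[-2,34,0],[-2,32,0],[-2,22,0],[-2,14,0],[0,0,0],[0,0,0]], spin=[0,0,0,-4,-5,-5,-5,-5,-5,-5,-5,-5,-5,-5,-5,-2,0,0,0])

```text
time: 23.45
tool_pos: [0.5892, 0.3173, 0.2755]
tool_rot: [-3.141, 0.001, 1.671]
contact_force: [-0.1, -0.7, -1.5]
opening: 0.0446
grip_force: 30.0
```

```bash
python3 - <<'E'
from h import *
o=observe();print(o['tool_pos'],np.degrees(o['tool_rot']),o['opening'])
c=shot('wrist','w8');p=o['tool_pos']
prect(c,p[0],p[1],(p[2]-.176,p[2]-.164),.06,'held')
prect(c,.589,.32,(.019,.027),.06,'stack');prect(c,.589,.32,(.009,.016),.1,'rim')
E
```

```text
[0.589191   0.31733311 0.27548678] [-1.79959109e+02  4.48736224e-02  9.57436887e+01] 0.0445681054744269
held 5824 [599.3 312.5] [67.7 71.9] 33.0 103.3
stack 1217 [587.4 339.3] [41.4 39.8] 5.9 22.2
rim 2521 [589.6 336.4] [133.8  99.6] 5.8 11.9
```

View pics/w8.png

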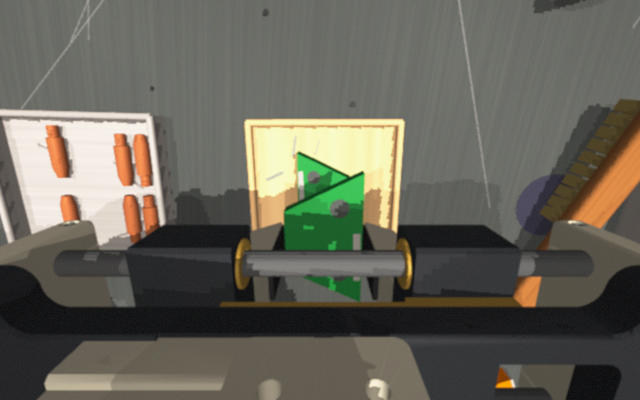

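```bash
python3 - <<'E'
from h import *
c=load('w8');P=cloud(c)*1000;g=masks(c)['green']
a=np.radians(5.85);R=np.array([[np.cos(a),np.sin(a)],[-np.sin(a),np.cos(a)]])
for nm,lo,hi,ctr in(('held',99,110,(589.2,317.3)),('stack',19,27,(589,320.5))):
    m=g&(P[...,2]>lo)&(P[...,2]<hi);q=P[m];d=(q[:,:2]-ctr)@R.T
    print(nm,m.sum(),'z',np.median(q[:,2]),'x',np.percentile(d[:,0],[.5,99.5]),'ymax',np.percentile(d[:,1],[99,99.8]),d[:,1].max(), 'ymin',d[:,1].min())
    e=d[np.abs(d[:,0]-(15 if nm=='held' else -15))<2];print(' slant y at |x|=15:',e[:,1].max(),[round(d[np.abs(d[:,0]-x)<1.5][:,1].max(),1) if (np.abs(d[:,0]-x)<1.5).any() else None for x in(-20,-10,0,10,20)])
E
```

```text
held 4720 z 103.25491574719632 x [-20.66198988  23.13509698] ymax [37.10788587 39.01223939] 39.89153755130916 ymin -38.53593799475068
 slant y at |x|=15: 36.942228253457664 [np.float64(19.8), np.float64(24.6), np.float64(29.4), np.float64(34.3), np.float64(39.2)]
stack 876 z 22.146148441768666 x [-19.56776605  19.36159471] ymax [37.00693641 37.96499854] 38.67531818542973 ymin 1.6710817829641746
 slant y at |x|=15: 37.0825262350902 [np.float64(38.7), np.float64(34.7), np.float64(30.0), np.float64(24.7), np.float64(19.6)]
```

>>> arm_command(xyz=[[-1,3,-15],[0,0,-25],[0,0,-20],[0,0,-7],[0,0,0],[0,0,0]], spin=[0,0,0,0,0,0])

```text
time: 24.1
tool_pos: [0.5886, 0.3208, 0.2095]
tool_rot: [3.14, -0.0, 1.67]
contact_force: [-0.4, -0.1, -1.2]
opening: 0.0443
grip_force: 30.0
```

```bash
python3 - <<'E'
from h import *
o=observe();print(o['tool_pos'],np.degrees(o['tool_rot']))
c=shot('side','s9');cv2.imwrite('pics/s9c.png',cv2.resize(c['img'][290:400,150:300,::-1],None,fx=4,fy=4))
E
```

```text
[0.58859625 0.32075512 0.20950317] [ 1.79934563e+02 -1.75607329e-02  9.56716501e+01]
```

View pics/s9c.png

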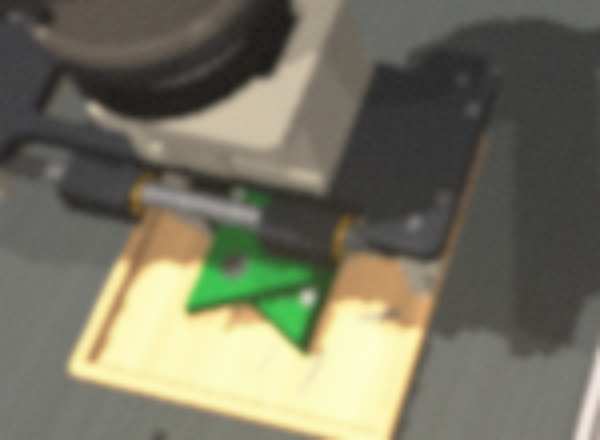

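The held gusset (corner at (190,310)) is just above the stack (corner at (305,350)), turned by half a turn as the task allows. Lowering and releasing.

>>> arm_command(xyz=[[0,0,-2],[0,0,-2],[0,0,-1],[0,0,0],[0,0,0]], spin=[0,0,0,0,0])

```text
time: 24.65
tool_pos: [0.5882, 0.3211, 0.2044]
tool_rot: [3.141, -0.0, 1.67]
contact_force: [-1.1, -0.3, 1.4]
opening: 0.0444
grip_force: 30.0
```

>>> arm_command(xyz=[[0,0,0],[0,0,0],[0,0,0],[0,0,5],[0,0,25],[0,0,30],[0,0,25]], spin=[0,0,0,0,0,0,0], jaw=0.3)

```text
time: 25.35
tool_pos: [0.5883, 0.321, 0.2907]
tool_rot: [3.141, -0.0, 1.67]
contact_force: [0.5, 0.7, 0.2]
opening: 0.0597
grip_force: 0.0
```

>>> arm_command(xyz=[[-4,-20,10],[-7,-28,5],[-8,-33,0],[-8,-33,0],[-8,-33,0],[-8,-33,0],[-8,-33,0],[-8,-33,0],[-8,-33,0],[-8,-33,0],[-8,-33,0],[-8,-33,0],[-8,-33,0],[-8,-28,0],[-5,-17,0],[-4,-8,0],[0,0,0],[0,0,0]], spin=[0,0,3,3,3,3,3,2,0,0,0,0,0,0,0,0,0,0])

```text
time: 27.15
tool_pos: [0.4723, -0.1425, 0.3041]
tool_rot: [3.141, -0.0, 1.967]
contact_force: [-0.6, 0.1, -1.0]
opening: 0.0598
grip_force: 0.0
```

```bash
python3 - <<'E'
from h import *
o=observe();print(o['tool_pos'],np.degrees(o['tool_rot']))
c=shot('wrist','w10');prect(c,.472,-.143,(.05,.07),.06,'tape');prect(c,.472,-.143,(.02,.07),.06,'tape')
for n in('top','side'):
    c=shot(n,n+'10');prect(c,.589,.32,(.029,.04),.06,'gusset');prect(c,.589,.32,(.019,.027),.06,'stack');prect(c,.589,.32,(.009,.016),.1,'rim')
    if n=='side': cv2.imwrite('pics/s10c.png',cv2.resize(c['img'][290:400,150:300,::-1],None,fx=4,fy=4))
E
```

```text
[ 0.47225903 -0.14249735  0.30408106] [ 1.79975080e+02 -4.79581143e-03  1.12698981e+02]
tape 2151 [ 474.1 -144.8] [31.9 53. ] 22.4 58.4
tape 2782 [ 472.6 -141.2] [32. 62.] 22.5 57.2
gusset 579 [588.1 321.9] [45.7 78.2] 6.2 33.4
stack 126 [585.1 322.1] [42.  78.3] 10.0 23.4
rim 628 [589.1 321.1] [134.1 133.8] 5.8 13.0
gusset 1010 [587.5 323.1] [46.2 78.4] 5.5 33.0
stack 237 [586.8 320.9] [44.8 83.7] 2.9 23.1
rim 1132 [588.6 320.4] [133.8 134.8] 6.0 12.6
```

View pics/s10c.png

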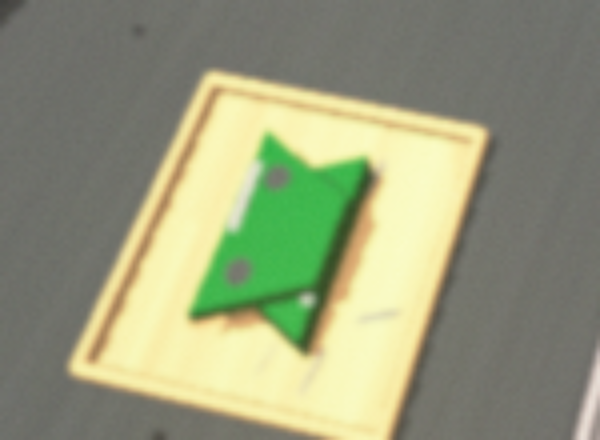

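View pics/w10.png

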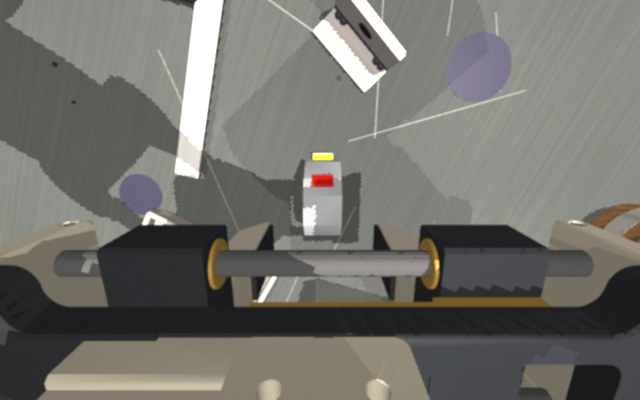

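The gusset lies flat on the stack (top at 33 mm) with its edges aligned, within about 1–2 mm. The tape is at (322,200), centred and square between the pads. Gripping it.

>>> arm_command(xyz=[[0,-1,-20],[0,0,-30],[0,0,-25],[0,0,-18],[0,0,-10],[0,0,0],[0,0,0]], spin=[0,0,0,0,0,0,0])

```text
time: 28.0
tool_pos: [0.4726, -0.1439, 0.2014]
tool_rot: [3.141, 0.001, 1.967]
contact_force: [-0.4, 0.4, 0.0]
opening: 0.0599
grip_force: 0.0
```

>>> arm_command(xyz=[[0,0,0],[0,0,0],[0,0,0],[0,0,0],[0,0,0],[0,0,0]], spin=[0,0,0,0,0,0], jaw=-1)

```text
time: 28.6
tool_pos: [0.4722, -0.1441, 0.2013]
tool_rot: [3.141, 0.0, 1.967]
contact_force: [-0.7, 0.4, 4.4]
opening: 0.0317
grip_force: 30.0
```

>>> arm_command(xyz=[[0,0,20],[0,0,40],[0,0,40],[5,-8,10],[10,-16,0],[10,-16,0],[10,-16,0],[10,-16,0],[10,-16,0],[10,-16,0],[10,-16,0],[10,-16,0],[8,-13,0],[4,-6,0],[0,0,0],[0,0,0]], spin=[0,0,0,4,7,8,8,8,8,8,8,8,5.5,0,0,0])

```text
time: 30.2
tool_pos: [0.5689, -0.2985, 0.3104]
tool_rot: [3.14, -0.001, -3.053]
contact_force: [-0.2, 0.6, -1.9]
opening: 0.0321
grip_force: 30.0
```

```bash
python3 - <<'E'
from h import *
o=observe();print(o['tool_pos'],np.degrees(o['tool_rot']),o['opening'],o['qpos'])
c=shot('wrist','w11')
P=cloud(c).reshape(-1,3)*1000
for c in(load('top'),load('side')):
    P=cloud(c).reshape(-1,3)*1000
    a=np.radians(5.2);R=np.array([[np.cos(a),np.sin(a)],[-np.sin(a),np.cos(a)]]);d=(P[:,:2]-(574.5,-326.8))@R.T
    m=(P[:,2]>50)&(P[:,2]<58)&(np.abs(d)<110).all(1);d=d[m]
    print('x edges',np.percentile(d[np.abs(d[:,1])<80][:,0],[1,99]),'y',np.percentile(d[np.abs(d[:,0])<50][:,1],[1,99]))
E
```

```text
[ 0.56886284 -0.29850852  0.31036562] [ 1.79928333e+02 -6.45055036e-02 -1.74911363e+02] 0.03207236773239694 [-6.02508050e-01  6.35689096e-01  1.30259161e+00  2.63282452e-04
  1.20497677e+00 -2.26221152e+00]
x edges [-64.39326228  81.12910961] y [-95.98611659  95.27362164]
x edges [-64.32856192  81.05144196] y [-96.91640881  96.60148425]
```

View pics/w11.png

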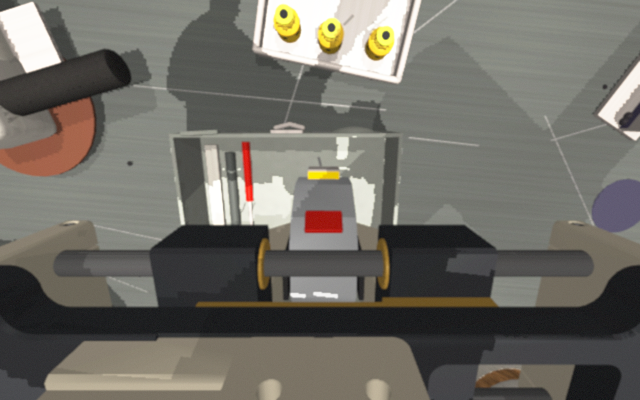

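The tape is held at (323,215) over the free floor of the box. The hand tools are to the left, up to about (250,180), and the hook is clear of the front wall. Lowering it.

>>> arm_command(xyz=[[0,0,-20],[0,0,-30],[0,0,-25],[0,0,-15],[0,0,-8],[0,0,-4],[0,0,-3],[0,0,0],[0,0,0]], spin=[0,0,0,0,0,0,0,0,0])

```text
time: 31.15
tool_pos: [0.5694, -0.2992, 0.2068]
tool_rot: [-3.141, 0.001, -3.051]
contact_force: [-0.8, -1.1, -2.8]
opening: 0.0314
grip_force: 30.0
```

>>> arm_command(xyz=[[0,0,0],[0,0,0],[0,0,0],[0,0,0]], spin=[0,0,0,0], jaw=0.1)

```text
time: 31.55
tool_pos: [0.5692, -0.2991, 0.2062]
tool_rot: [-3.141, 0.0, -3.051]
contact_force: [-0.5, 0.2, 0.1]
opening: 0.0504
grip_force: 0.0
```

>>> arm_command(xyz=[[0,0,10],[0,0,30],[0,0,40],[0,0,40],[-20,10,30],[-30,30,20],[-30,40,0],[-30,40,0],[-20,40,0],[-10,30,0],[0,0,0],[0,0,0]], spin=[0,0,0,0,0,0,0,0,0,0,0,0])

```text
time: 32.75
tool_pos: [0.4293, -0.1088, 0.377]
tool_rot: [-3.14, 0.002, -3.049]
contact_force: [0.0, -0.5, 0.8]
opening: 0.0508
grip_force: 0.0
```

```bash
python3 - <<'E'
from h import *
o=observe();print(o['tool_pos'],o['time'])
for n in('top','side'):
    c=shot(n,n+'12');prect(c,.569,-.299,(.057,.075),.045,'tape');prect(c,.45,.005,(.045,.07),.07,'bracket');prect(c,.589,.32,(.029,.04),.06,'gusset');prect(c,.364,-.298,(.037,.05),.018,'diff')
    for r in colour_axes(c,'copper',.010,(.358,.306),.05): print(r)
E
```

```text
[ 0.42929667 -0.10881201  0.37697253] 32.75
tape 276 [ 571.2 -297.9] [43. 33.] 4.5 62.1
bracket 101 [450.8   0.6] [ 6.  68.9] 65.8 53.7
gusset 583 [587.9 323.3] [45.8 79. ] 5.0 33.3
diff 0 [0. 0.] [0. 0.] 0.0 nan
((array([361.14605925, 276.73620402]), np.float64(95.12702433592936), np.float64(38.24091615904023)), np.int32(53), np.float64(14.193405651568458))
((array([356.94490238, 336.81197221]), np.float64(94.84724547601306), np.float64(40.20640084213427)), np.int32(56), np.float64(14.609210077536849))
tape 147 [ 569.6 -298.2] [48.3 36.5] 5.2 61.9
bracket 150 [4.511e+02 3.000e-01] [ 8.  70.3] 66.2 52.7
gusset 1005 [587.4 322.9] [46.4 78.2] 5.8 32.9
diff 31 [ 364.3 -295.9] [14.9 14.7] 13.0 42.3
((array([359.17778292, 275.76266853]), np.float64(94.61269434772784), np.float64(43.69390932285645)), np.int32(143), np.float64(14.17458567407448))
((array([356.68153984, 320.58989366]), np.float64(55.63325968714829), np.float64(9.883352978860504)), np.int32(31), np.float64(13.960741317178726))
  return _methods._mean(a, axis=axis, dtype=dtype,
  ret = ret.dtype.type(ret / rcount)
```

View pics/top12.png

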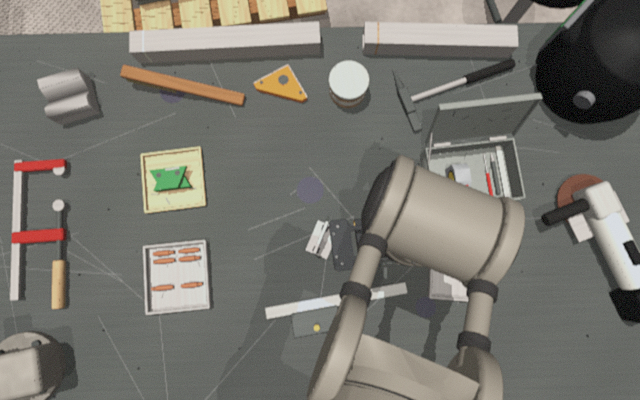

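```bash
python3 - <<'E'
from h import *
a=np.radians(5.85);R=np.array([[np.cos(a),np.sin(a)],[-np.sin(a),np.cos(a)]])
for n in('top','side'):
    for t,zz,s in((n,23,1),(n+'12',33,-1)):
        c=load(t);P=cloud(c).reshape(-1,3)*1000;d=(P[:,:2]-(589,321))@R.T
        m=(np.abs(P[:,2]-zz)<2.5)&(np.abs(d[:,0])<30)&(np.abs(d[:,1])<45);d=d[m]
        xc=np.percentile(d[np.abs(d[:,1])<16][:,0],[1,99])
        # slanted sides: mid of y extents per x slice
        mid=[(d[k][:,1].max()+d[k][:,1].min())/2 for x in range(-18,19,4) for k in[np.abs(d[:,0]-x)<2]]
        print(t,'x edges',xc.round(1),'xc',xc.mean().round(2),'yc',np.mean(mid).round(2),'slope deg',np.degrees(np.polyfit(range(-18,19,4),mid,1)[0]).round(1))
E
```

```text
top x edges [-22.1  22.4] xc 0.18 yc 0.05 slope deg -0.3
top12 x edges [-23.4  21.1] xc -1.14 yc 2.09 slope deg -0.5
side x edges [-22.5  21.8] xc -0.37 yc -0.48 slope deg -0.5
side12 x edges [-23.8  20.5] xc -1.64 yc 1.77 slope deg -0.5
```

Everything is in place. The gusset sits 1–2 mm off the stack and parallel to it, and the bracket hasn't moved. Handing in.

```bash
python3 -c "
from cell import *
print(hand_in())"
```

```text
the job is handed in; nothing more can be done
None
```

The job is done and handed in at about 33 s: both tips, the diffuser, the gusset (half-turned, about 2 mm off centre on its stack) and the tape are in place, and the bracket was not moved.

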